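# Swirl the vial carousel at speed and park its tab at the pointer

### The job

Swirl the sealed vials: by the black knob of its crank, turn the carousel anticlockwise seen from above until the carousel itself (the crank slips and runs faster) turns at 1.5 rad/s, and keep it between 1.2 and 1.8 rad/s for at least 6 seconds without a break. Then slow it and stop it with the tab on its rim at the fixed pointer, let go and leave it at rest. Never let the carousel exceed 2.2 rad/s or turn backwards, keep off the disc, vials and drag shoe, and leave the beaker, jar and vial standing beside it where they are.

Things in the scene. Friction and masses are not known exactly. Their poses are not given: they have to be found in the camera images.
- stand: Fixed grey stand; origin on the bench, on the vertical axis of rotation; z up, x towards the pointer post. Foot bar 390 mm long along x. The pointer post (steel, 16 x 30 mm, 100 mm high) stands at x = +183 mm; a steel bracket 108 mm high at x = -178 mm, reaching in to -90 mm, guides the drag shoe. Nothing on the stand is higher.
- carousel (a joint): Angle of the carousel about the vertical axis relative to the stand, rad, unlimited (keeps counting over many turns), growing anticlockwise seen from above. The tab is at the pointer at 0 and at every whole multiple of 2 pi. Dry friction on it is 0.045 N m nominal (hidden: half to 1.7 times that), plus a viscous 0.002 N m s/rad. Left alone it soon stops and stays.
- tab (a point): Outer end of the flat aluminium tab (40 mm wide, 12 mm thick) that sticks out of the carousel's rim: 152 mm from the axis, 66 mm above the bench; turns with the carousel.
- pointer (a point): Tip of the fixed pointer on its post: 152 mm from the axis, 86 mm above the bench; the tab passes 14 mm under it.
- knob (a point): Middle of the crank's upright black knob, a round sleeve 30 mm wide, 55 mm high (157 to 212 mm above the bench; this point at 185 mm). It spins freely on its pin, so a gripper that does not turn can hold it all the way round. Its centre runs on a circle of radius 70 mm about the stand's axis. The arm below it has its top at 152 mm.
- hub (a point): Hub of the steel crank, on the stand's axis, 152 mm up. The crank turns without limit and drives the carousel only through a viscous slip coupling: torque on the carousel = 0.035 N m s/rad x (crank speed - carousel speed), so under drag the carousel runs slower than the crank, by a hidden amount. Held still, the crank brakes the carousel; let go, it runs along with it.
- shoe: Dark steel drag shoe on three rubber feet, a loose block 30 x 60 x 17 mm (50 g nominal, hidden), resting on the disc's rim inside its bracket, 112 mm from the axis; origin under its centre. It makes the dry friction. Leave it alone.
- disc (a point): The carousel's aluminium disc with its vials and tab; this point on the axis in the disc's top, x axis towards the tab. Disc radius 130 mm, top at 70 mm; 8 white vials, 28 mm wide, tops at 122 mm, in a ring of radius 66 mm. 3.3 kg, moment of inertia 0.026 kg m2 nominal (hidden: 25 % less to 35 % more).
- beaker: Glass beaker beside the stand, 70 mm wide, 90 mm high; origin under its centre.
- jar: Brown jar beside the stand, 60 mm wide, 80 mm high; origin under its centre.
- spare_vial: Single vial standing on the bench near the stand, 28 mm wide, 61 mm high; origin under its centre.

How it is judged:
On the way:
1. the carousel turns anticlockwise at 1.2 to 1.8 rad/s for 6 s without a break (velocity of joint carousel between 1.2 and 1.8 rad/s), for 6 s.
At the end, for the whole second after the job is handed in: The carousel is at rest (under 0.06 rad/s) with the tab's end within 20 mm (0.13 rad) of the pointer tip seen from above, and the knob is released (horizontal distance between tab and pointer below 0.02 m and velocity of joint carousel between -0.06 and 0.06 rad/s); the robot touches nothing.
It fails at once if the carousel runs faster than 2.2 rad/s (velocity of joint carousel above 2.2 rad/s).
It fails at once if the carousel turns backwards (velocity of joint carousel below -0.25 rad/s).
It fails at once if the robot touches the disc, vials or tab (contact force between the fingers and carousel_c1 above 1 N or contact force between the fingers and carousel_c2 above 1 N or contact force between the fingers and carousel_c3 above 1 N or contact force between the fingers and carousel_c4 above 1 N or contact force between the fingers and carousel_c5 above 1 N or contact force between the fingers and carousel_c6 above 1 N or contact force between the fingers and carousel_c7 above 1 N or contact force between the fingers and carousel_c8 above 1 N or contact force between the fingers and carousel_c9 above 1 N or contact force between the fingers and carousel_c10 above 1 N).
It fails at once if the robot touches the drag shoe (contact force between any of the fingers, the arm and shoe above 1 N).
It fails at once if a bystander is pushed away or tipped (distance of any of beaker, jar, spare_vial from where it was at the start of the episode above 0.03 m or angle between any of beaker, jar, spare_vial's own z axis and vertical above 0.5 rad).
It also fails if it takes over 64 s, if anything falls off the work surface, if the arm or the gripper's body presses on something with over 40 N, if the wrist force passes 120 N, or if a joint passes its speed limit or range.

### The arm

A 7-joint arm with a two-finger parallel gripper is mounted at the origin on the work surface. World frame = base frame: x ahead of the robot, y to its left, z up, the work surface at z = 0. Lengths are in m, angles in rad, forces in N, time in s.
With the tool pointing down it reaches from about 0.35 to 0.9 m from the base axis. Payload 19.9 kg.
Tool frame: the origin (TCP) lies on the mounting face of the last link; the fingertips stand 173 mm ahead of it and the grasp point (between the pads) lies 155 mm ahead of it (robot.tcp_to_tips is the distance from the TCP to the fingertips, in m); z points along the fingers, y is the line along which they close (so a half turn about z gives the same grasp; the last joint's range is limited). The gripper opens to 85 mm and grips with 20 to 120 N. Pads are 22 mm wide; open, the fingers measure 114 mm over their backs; the gripper's body (76 mm by 85 mm) begins 54 mm behind the grasp point. The pads swing forward as they close: fully open they stand 13 mm farther back than shut.
Start: joints at [1.302, 0.417, -0.01, 1.614, 0.005, 1.111, -0.053], TCP at [0.141, -0.609, 0.405] pointing down, gripper open.
Joint ranges: [-2.81, 2.81], [-0.39, 2.02], [-1.27, 1.25], [0.06, 2.57], [-1.19, 4.33], [0.19, 2], [-2.82, 2.82]. Speed limits (rad/s): [1.89, 1.89, 2.39, 2.39, 3.01, 3.01, 3.01].

### API

Orientations are given as [roll, pitch, yaw] about the fixed x, y, z axes, in that order (R = Rz(yaw) Ry(pitch) Rx(roll)).
In Python, from cell import telemetry, imaging, job_done, robot gives the robot as it stands.
- The arm moves only by the tool play_rows, never from a script. Its arguments are lists of equal length, an entry for each row: "xyz": the shift along the tool's x, y, z in m, a list of three; "rot": the turn, a rotation vector about the tool's x, y, z in rad, a list of three; "jaw": the finger opening in m, from 0 to 0.0854. In form: {"xyz": [[dx, dy, dz], ...], "rot": [[wx, wy, wz], ...], "jaw": [jaw, ...]}. A call has 1 to 12 rows; each row shifts and turns the commanded pose from where the row before left it, along the tool's axes as they then stand; what a row does not reach is not made up. A row lasts 1/12 s, in which the tool goes at most 41.7 mm and 7.16 degrees, less where a joint would pass 70% of its speed; a pose out of reach is approached as far as the arm can. A call with a gripper value outside its range is refused whole. The fingers move at their own pace and stop on an object; "newtons" is the grip in N (left out, the last holds). Time passes only in rows, so rows that do not move let the fingers close. It gives the time, the measured TCP pose, the force, the opening and the grip force at its end, in the units of the state.
- telemetry.get_obs(): the state, without advancing time (a new reading comes with each control period).
- imaging.grab_frame(name): name is "side" or "top" or "wrist"; returns the picture (400x640x3 uint8, red, green, blue); there is no depth.
- imaging.get_calibration(name): a dict with "fovy" (degrees; the focal length in pixels is half the picture's height over the tangent of half this angle, whatever the lens; pixels are square), "cx", "cy" (the principal point, pixels), "view" (4x4, takes a point from world to camera coordinates). Camera axes: x right, y up, looking along -z (the intrinsics and any distortion apply to the point x, -y, -z); pixel columns grow to the right and rows downward; lengths in m; the calibration is good to about 2 mm. The wrist camera is an equidistant fisheye: a pixel r from the principal point sees the ray r / f radians off the axis. A picture is of the moment at which its call begins: read the wrist's pose just before it. get_calibration takes no time and is no camera call; for the wrist camera it gives the pose at the moment of the call.
- job_done(): hands the job in; it is judged then, once.
Trained networks look in the newest picture that a camera, given by its name, has taken for a name from the list of things; names that differ only in an ending like _2 or _b are one class to them, and where a whole thing is asked for, a point or a joint stands for the part that bears it (a point fixed in the world has none). Each returns a list of dicts, best first, with "confidence" (0 to 1); they miss things now and then, are a little off and sometimes report something else, mostly with a low value. They report only what shows in the picture. A call takes as long as a camera call.
- imaging.find_in(thing, camera): "box" ([left, top, right, bottom] in pixels, round what is visible of it).
The state is a dict: "clock": time; "q": joint angles; "qd": joint speeds; "joint_torque": joint torques, N m; "position": TCP position; "tcp_rot": TCP orientation; "contact_force": force on the tool from outside, world axes, zero at the start; "wrist_torque": the same for the moment, N m; "finger_gap": finger opening in m; "grasp_force": force on a finger pad.
Only numpy, scipy, OpenCV 4.12 (cv2) and the standard library are available. Lean on these libraries where they do the work, as an engineer would, in place of code of your own. Each camera call takes 0.05 s, during which the arm holds its last target. There are 200 camera calls.

## Working session

There is one attempt and no reset: what is moved stays moved. The work goes in short steps, Python scripts to look and compute and a tool call to move; the robot and the scene stay as the last step left them, time stands still between calls to the robot, and variables do not carry over. Pictures are saved under pics/ and viewed, at most 10 in all, crops included, and the job is handed in when it is done.

Besides the shell and the picture viewer there is one more tool, called after ">>>" in YAML: its name, and indented under it one key for each argument. play_rows: Moves the arm, as the interface text tells. Its arguments: {"type":"object","properties":{"xyz":{"type":"array","items":{"type":"array","items":{"type":"number"}}},"rot":{"type":"array","items":{"type":"array","items":{"type":"number"}}},"jaw":{"type":"array","items":{"type":"number"}},"newtons":{"type":"number"}},"required":["xyz","rot","jaw"]}

```bash
mkdir -p pics; ls; cat > h.py <<'E'
import numpy as np,cv2
from cell import telemetry,imaging,job_done,robot
def f(c): return 200/np.tan(np.radians(c['fovy'])/2)
def ray(c,u,v):
    V=np.array(c['view']);R=V[:3,:3];o=-R.T@V[:3,3]
    d=R.T@np.array([(u-c['cx'])/f(c),-(v-c['cy'])/f(c),-1.]);return o,d
def atz(c,u,v,z):
    o,d=ray(c,u,v);return o+d*(z-o[2])/d[2]
def proj(c,p):
    V=np.array(c['view']);q=V[:3,:3]@np.array(p)+V[:3,3];return c['cx']+f(c)*q[0]/-q[2],c['cy']-f(c)*q[1]/-q[2]
E
python3 - <<'E'
from h import *
s=telemetry.get_obs();print(s)
for n in('top','side'):
    im=imaging.grab_frame(n);cv2.imwrite(f'pics/{n}0.png',im[:,:,::-1]);c=imaging.get_calibration(n)
    print(n,c['fovy'],c['cx'],c['cy'],ray(c,320,200), c.keys())
    for t in('knob','hub','tab','pointer','disc','stand','shoe','beaker','jar','spare_vial'):
        try:
            r=imaging.find_in(t,n);print(t,[(np.round(x['box']).tolist(),round(x['confidence'],2)) for x in r[:2]])
        except Exception as e: print(t,e)
print(telemetry.get_obs()['clock'])
E
```

```text
pics
{'clock': 0.0, 'q': array([ 1.30149325,  0.41795848, -0.01031569,  1.61414521,  0.00473638,
        1.1106898 , -0.05300119]), 'qd': array([ 0.00089722,  0.00037714,  0.00065377, -0.0011686 , -0.00019696,
       -0.00154014, -0.00240101]), 'joint_torque': array([-4.02037194e-04, -8.64453149e+01,  6.78910799e-01, -4.34900987e+01,
        1.89969566e-02,  7.21622186e-03, -4.70201098e-05]), 'position': array([ 0.14112791, -0.60872845,  0.40408195]), 'tcp_rot': array([-3.14042045e+00,  1.16575796e-04,  2.27837855e-01]), 'contact_force': array([0.54879801, 0.90501771, 1.03423267]), 'wrist_torque': array([-0.03240692,  0.03877617, -0.02494986]), 'grasp_force': 0.0, 'finger_gap': 0.08543542820090426}
top 47.63616388339388 315.50607121222316 199.69232617934574 (array([0.50680114, 0.053628  , 1.34197298]), array([ 0.08066393, -0.02561229, -0.99646183])) dict_keys(['fovy', 'cx', 'cy', 'view'])
knob [([327.0, 247.0, 337.0, 259.0], 0.62), ([274.0, 162.0, 285.0, 172.0], 0.28)]
hub [([325.0, 216.0, 340.0, 258.0], 0.64), ([329.0, 246.0, 339.0, 258.0], 0.45)]
tab [([288.0, 182.0, 379.0, 274.0],
[... 425 characters left out ...]
21.2451049305913 200.64673820208557 (array([ 0.55471374, -0.80731886,  0.79082637]), array([ 0.03868183,  0.79523218, -0.60507675])) dict_keys(['fovy', 'cx', 'cy', 'view'])
knob [([256.0, 188.0, 267.0, 217.0], 0.79)]
hub [([249.0, 190.0, 304.0, 222.0], 0.56), ([232.0, 187.0, 356.0, 297.0], 0.5)]
tab [([236.0, 185.0, 354.0, 295.0], 0.76)]
pointer [([207.0, 185.0, 384.0, 296.0], 0.72)]
disc [([235.0, 184.0, 357.0, 298.0], 0.93)]
stand [([207.0, 186.0, 386.0, 298.0], 0.55)]
shoe [([236.0, 222.0, 256.0, 243.0], 0.83)]
beaker [([292.0, 168.0, 319.0, 208.0], 0.72)]
jar [([313.0, 311.0, 345.0, 366.0], 0.56)]
spare_vial [([315.0, 309.0, 344.0, 366.0], 0.56), ([358.0, 198.0, 369.0, 223.0], 0.55)]
1.1
```

```bash
python3 -c "
import cv2,numpy as np
a=cv2.imread('pics/top0.png')[140:310,220:440];b=cv2.imread('pics/side0.png')[150:380,190:400]
a=cv2.resize(a,(400,309),interpolation=3);b=cv2.resize(b,(400,438),interpolation=3)
o=np.zeros((438,800,3),np.uint8);o[:309,:400]=a;o[:,400:]=b;cv2.imwrite('pics/c0.png',o)"
```

```text
(no output)
```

View pics/c0.png

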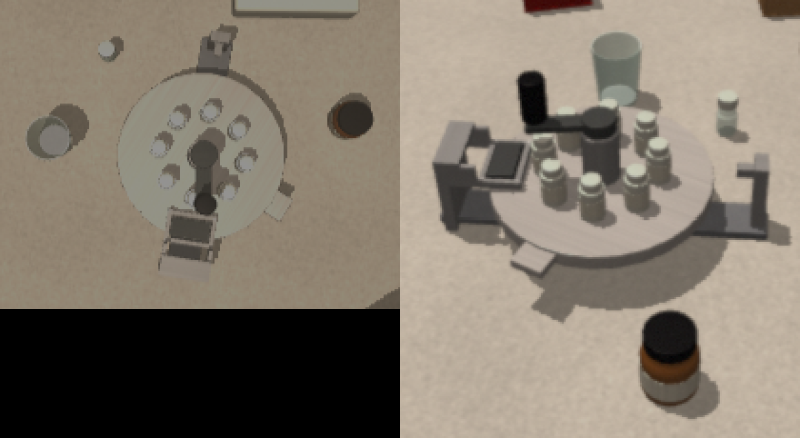

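The top crop shows the pointer post at full-image px ≈(340,160), bracket and shoe at (323,265), knob at (333,252) and tab at (373,252). In the side view the knob is at ≈(261,201).

```bash
python3 - <<'E'
from h import *
c=imaging.get_calibration('top');s=imaging.get_calibration('side')
print(np.round(np.array(c['view']),3))
P=lambda u,v,z,k=c:np.round(atz(k,u,v,z),4)
# disc segmentation-free: box edges
for n,u,v,z in [('discL',285,225,.07),('discR',376.5,225,.07),('discT',331,178.5,.07),('discB',331,271,.07),('hub',332.2,224.7,.157),('knobtop',332.5,251.8,.212),('tab',373,252,.066),('post',340,160,.1),('brkt',323,270,.108),('beaker',248,215,.045),('jar',413,205,.07),('sv',279,166,.05)]: print(n,P(u,v,z))
print('knob side mid',P(261.5,202,.185,s),'hub side',P(305,211,.16,s),'tab',P(260,286,.066,s),'beaker',P(305,190,.045,s),'jar',P(330,340,.04,s))
print(proj(c,[.52,.03,.07]))
E
```

```text
[[ 0.01  -1.     0.017  0.027]
 [ 0.997  0.011  0.081 -0.614]
 [-0.081  0.016  0.997 -1.297]
 [ 0.     0.     0.     1.   ]]
discL [0.5384 0.1184 0.07  ]
discR [ 0.541  -0.1385  0.07  ]
discT [ 0.6711 -0.0097  0.07  ]
discB [ 0.4119 -0.0114  0.07  ]
hub [ 0.5383 -0.0093  0.157 ]
knobtop [ 0.4697 -0.0076  0.212 ]
tab [ 0.4654 -0.1292  0.066 ]
post [ 0.7192 -0.0328  0.1   ]
brkt [0.4172 0.0121 0.108 ]
beaker [0.5665 0.2257 0.045 ]
jar [ 0.5985 -0.2419  0.07  ]
sv [0.7082 0.1392 0.05  ]
knob side mid [ 0.473  -0.0092  0.185 ] hub side [ 0.5616 -0.0139  0.16  ] tab [ 0.4646 -0.1308  0.066 ] beaker [0.5657 0.2189 0.045 ] jar [ 0.5967 -0.2503  0.04  ]
(np.float64(316.4815118305022), np.float64(231.90753732206625))
```

```bash
cat >> h.py <<'E'
import json
def Rz(p,y): # tool down, yaw y
    c,s=np.cos(y),np.sin(y);return np.array([[c,s,0],[s,-c,0],[0,0,-1.]])
def gen(p0,y0,pts,yaws,jaw):
    """rows from commanded p0,yaw y0 through the points; prints 12-row calls, returns end command"""
    p=np.array(p0,float);y=y0;X=[];W=[]
    for q,yy in zip(pts,yaws):
        d=np.round(Rz(0,y).T@(np.array(q)-p),4);w=round(-(yy-y),3)
        p=p+Rz(0,y)@d;y=y-w;X.append(d.tolist());W.append([0,0,w])
    for i in range(0,len(X),12): print(json.dumps(dict(xyz=X[i:i+12],rot=W[i:i+12],jaw=[jaw]*len(X[i:i+12]))))
    json.dump([p.tolist(),y],open('cmd.json','w'));print('end',p,y)
def cmd(): return json.load(open('cmd.json'))
E
python3 - <<'E'
from h import *
o=telemetry.get_obs();p=o['position'];y=o['tcp_rot'][2];e=np.array([.470,-.008,.405])
t=np.linspace(0,1,25)[1:];t=t*t*(3-2*t)*.6+t*.4
gen(p,y,[p+(e-p)*k for k in t],[y+(np.pi/2-y)*k for k in t],.0854)
E
```

```text
{"xyz": [[0.009, -0.0101, -0.0], [0.0119, -0.0127, -0.0], [0.0149, -0.0147, -0.0], [0.0179, -0.0164, -0.0], [0.0208, -0.0172, -0.0001], [0.0237, -0.0177, 0.0], [0.0265, -0.0174, 0.0], [0.029, -0.0167, 0.0], [0.0314, -0.0153, -0.0], [0.0333, -0.0135, -0.0], [0.0349, -0.0114, -0.0001], [0.0359, -0.0089, 0.0]], "rot": [[0, 0, -0.026], [0, 0, -0.035], [0, 0, -0.041], [0, 0, -0.047], [0, 0, -0.053], [0, 0, -0.058], [0, 0, -0.062], [0, 0, -0.066], [0, 0, -0.068], [0, 0, -0.071], [0, 0, -0.072], [0, 0, -0.072]], "jaw": [0.0854, 0.0854, 0.0854, 0.0854, 0.0854, 0.0854, 0.0854, 0.0854, 0.0854, 0.0854, 0.0854, 0.0854]}
{"xyz": [[0.0365, -0.0063, 0.0], [0.0365, -0.0036, -0.0], [0.036, -0.001, -0.0], [0.0349, 0.0016, -0.0], [0.0332, 0.0038, -0.0001], [0.0312, 0.0056, 0.0], [0.0287, 0.007, 0.0], [0.0259, 0.008, -0.0], [0.0227, 0.0083, -0.0], [0.0193, 0.0082, -0.0], [0.0158, 0.0074, -0.0], [0.012, 0.0062, -0.0]], "rot": [[0, 0, -0.073], [0, 0, -0.072], [0, 0, -0.071], [0, 0, -0.068], [0, 0, -0.066], [0, 0, -0.062], [0, 0, -0.058], [0, 0, -0.053], [0, 0, -0.047], [0, 0, -0.041], [0, 0, -0.035], [0, 0, -0.026]], "jaw": [0.0854, 0.0854, 0.0854, 0.0854, 0.0854, 0.0854, 0.0854, 0.0854, 0.0854, 0.0854, 0.0854, 0.0854]}
end [ 0.47002415 -0.00798367  0.40495781] 1.5708290510706453
```

>>> play_rows:
  xyz:
    - [0.009, -0.0101, 0]
    - [0.0119, -0.0127, 0]
    - [0.0149, -0.0147, 0]
    - [0.0179, -0.0164, 0]
    - [0.0208, -0.0172, -0.0001]
    - [0.0237, -0.0177, 0.0]
    - [0.0265, -0.0174, 0.0]
    - [0.029, -0.0167, 0.0]
    - [0.0314, -0.0153, 0]
    - [0.0333, -0.0135, 0]
    - [0.0349, -0.0114, -0.0001]
    - [0.0359, -0.0089, 0.0]
  rot:
    - [0, 0, -0.026]
    - [0, 0, -0.035]
    - [0, 0, -0.041]
    - [0, 0, -0.047]
    - [0, 0, -0.053]
    - [0, 0, -0.058]
    - [0, 0, -0.062]
    - [0, 0, -0.066]
    - [0, 0, -0.068]
    - [0, 0, -0.071]
    - [0, 0, -0.072]
    - [0, 0, -0.072]
  jaw: [0.0854, 0.0854, 0.0854, 0.0854, 0.0854, 0.0854, 0.0854, 0.0854, 0.0854, 0.0854, 0.0854, 0.0854]

```text
clock: 2.1
position: [0.306, -0.3068, 0.4051]
tcp_rot: [3.141, 0.0, 0.902]
contact_force: [1.9, -1.5, 0.4]
finger_gap: 0.0856
grasp_force: 0.0
```

>>> play_rows:
  xyz:
    - [0.0365, -0.0063, 0.0]
    - [0.0365, -0.0036, 0]
    - [0.036, -0.001, 0]
    - [0.0349, 0.0016, 0]
    - [0.0332, 0.0038, -0.0001]
    - [0.0312, 0.0056, 0.0]
    - [0.0287, 0.007, 0.0]
    - [0.0259, 0.008, 0]
    - [0.0227, 0.0083, 0]
    - [0.0193, 0.0082, 0]
    - [0.0158, 0.0074, 0]
    - [0.012, 0.0062, 0]
  rot:
    - [0, 0, -0.073]
    - [0, 0, -0.072]
    - [0, 0, -0.071]
    - [0, 0, -0.068]
    - [0, 0, -0.066]
    - [0, 0, -0.062]
    - [0, 0, -0.058]
    - [0, 0, -0.053]
    - [0, 0, -0.047]
    - [0, 0, -0.041]
    - [0, 0, -0.035]
    - [0, 0, -0.026]
  jaw: [0.0854, 0.0854, 0.0854, 0.0854, 0.0854, 0.0854, 0.0854, 0.0854, 0.0854, 0.0854, 0.0854, 0.0854]

```text
clock: 3.1
position: [0.4705, -0.0066, 0.4051]
tcp_rot: [3.141, -0.0, 1.574]
contact_force: [-0.2, 0.0, 0.0]
finger_gap: 0.0854
grasp_force: 0.0
```

```bash
python3 - <<'E'
from h import *
o=telemetry.get_obs();print(o['clock'],o['position'],o['tcp_rot'],o['q'],o['contact_force'])
for n in('wrist','top','side'):
    im=imaging.grab_frame(n);cv2.imwrite(f'pics/{n}1.png',im[:,:,::-1])
    for t in('knob','tab','hub','spare_vial'):
        r=imaging.find_in(t,n);print(n,t,[(np.round(x['box']).tolist(),round(x['confidence'],2)) for x in r[:2]])
c=imaging.get_calibration('wrist');print(c);print(telemetry.get_obs()['clock'])
a=[cv2.imread(f'pics/{n}1.png') for n in('wrist','top','side')]
z=np.zeros((500,800,3),np.uint8);z[:250,:400]=cv2.resize(a[0],(400,250));z[250:,:400]=cv2.resize(a[1][130:330,160:480],(400,250));z[:,400:]=cv2.resize(a[2][50:400,180:460],(400,500))
cv2.imwrite('pics/c1.png',z)
E
```

```text
3.1 [ 0.47053721 -0.00658518  0.40510284] [ 3.14127839e+00 -2.54043659e-04  1.57379174e+00] [ 0.55933648  0.18765681 -0.67571461  1.9656908   0.13606222  1.0325619
 -0.17478338] [-0.246562    0.01625148  0.02954641]
wrist knob [([295.0, 196.0, 343.0, 263.0], 0.78)]
wrist tab [([265.0, 57.0, 494.0, 296.0], 0.62), ([199.0, 58.0, 544.0, 298.0], 0.35)]
wrist hub [([292.0, 179.0, 431.0, 266.0], 0.66), ([492.0, 50.0, 533.0, 73.0], 0.66)]
wrist spare_vial [([491.0, 50.0, 530.0, 71.0], 0.97)]
top knob []
top tab [([286.0, 178.0, 373.0, 266.0], 0.95)]
top hub [([324.0, 221.0, 337.0, 233.0], 0.42)]
top spare_vial [([274.0, 160.0, 282.0, 174.0], 0.48)]
side knob [([253.0, 187.0, 268.0, 217.0], 0.66), ([292.0, 168.0, 318.0, 206.0], 0.62)]
side tab [([237.0, 185.0, 354.0, 293.0], 0.91)]
side hub [([251.0, 189.0, 302.0, 222.0], 0.85)]
side spare_vial [([360.0, 198.0, 370.0, 221.0], 0.54)]
{'fovy': 65.70646984690485, 'cx': 319.47025536108595, 'cy': 198.96099079775408, 'view': array([[ 9.99999059e-01, -1.37112140e-03, -4.76646473e-05,
        -4.70075053e-01],
       [ 1.28568418e-03,  9.48680499e-01, -3.16233551e-01,
         4.81285092e-02],
       [ 4.78813109e-04,  3.16233192e-01,  9.48681369e-01,
        -3.76781672e-01],
       [ 0.00000000e+00,  0.00000000e+00,  0.00000000e+00,
         1.00000000e+00]])}
3.85
```

View pics/c1.png

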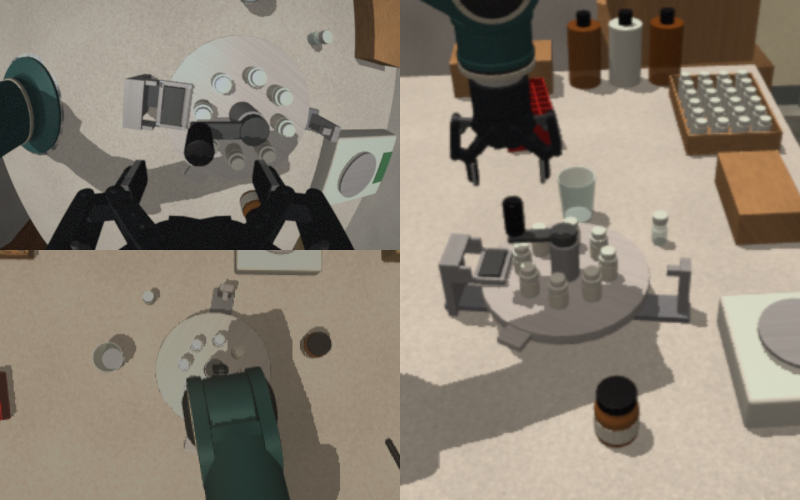

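The wrist view shows the knob at ≈(319,230), hub ≈(403,205) and pointer ≈(515,195). In the side view the disc, tab and knob are clear of the arm.

```bash
cat >> h.py <<'E'
def fray(c,u,v):
    V=np.array(c['view']);R=V[:3,:3];o=-R.T@V[:3,3]
    d=np.array([u-c['cx'],v-c['cy']]);r=np.hypot(*d);th=r/f(c);d=d/r*np.sin(th)
    return o,R.T@np.array([d[0],-d[1],-np.cos(th)])
def fatz(c,u,v,z):
    o,d=fray(c,u,v);return o+d*(z-o[2])/d[2]
E
python3 - <<'E'
from h import *
c=imaging.get_calibration('wrist');print(fray(c,320,200)[0])
print('knob',fatz(c,319,229.5,.185),'L/R',fatz(c,295,220,.2),fatz(c,343,220,.2))
im=cv2.imread('pics/wrist1.png')
s=cv2.resize(im[50:280,190:560],(800,497),interpolation=3);cv2.imwrite('pics/w1.png',s)
E
```

```text
[0.47019314 0.07284776 0.3726432 ]
knob [ 0.46975761 -0.01102971  0.185     ] L/R [0.45532115 0.00193622 0.2       ] [0.48428421 0.00189924 0.2       ]
```

View pics/w1.png

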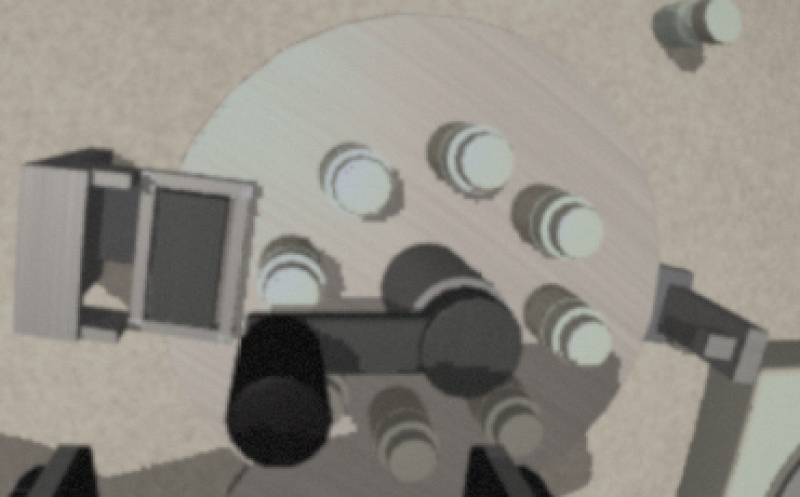

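The wrist close-up has the knob top centre at full px (318.6,244.3), hub top at (407.4,210.5) and pointer post at about (530,211).

```bash
python3 - <<'E'
from h import *
c=imaging.get_calibration('wrist')
P=lambda u,v,z:np.round(fatz(c,190+u/2.162,50+v/2.162,z),4)
print('knob',P(278,420,.212),'hub',P(470,347,.152),P(470,347,.16),'post',P(740,345,.1),'bracket out',P(50,250,.108),P(20,250,.108))
print('discT',P(430,14,.07),'L',P(183,170,.07),'R',P(660,230,.07))
s=imaging.get_calibration('side')
for n,p in dict(hub=[.54,-.01,.155],ptr=[.54+.152,-.03,.086]).items(): print(n,proj(s,p))
# fit disc circle from points
E
```

```text
knob [ 0.4696 -0.0084  0.212 ] hub [ 0.5388 -0.0103  0.152 ] [ 0.5363 -0.0073  0.16  ] post [ 0.7092 -0.0309  0.1   ] bracket out [0.3736 0.0166 0.108 ] [0.3597 0.017  0.108 ]
discT [0.5374 0.1172 0.07  ] L [0.4262 0.0447 0.07  ] R [0.6649 0.0214 0.07  ]
hub (np.float64(294.7222672662751), np.float64(212.1653387730918))
ptr (np.float64(366.4343244490454), np.float64(239.66852614201895))
```

```bash
python3 - <<'E'
from h import *
o=telemetry.get_obs();print(o['clock'],o['position'],o['tcp_rot'])
E
```

```text
3.85 [ 0.46999169 -0.00809898  0.40500153] [-3.14155557e+00  1.02172096e-05  1.57060603e+00]
```

>>> play_rows:
  xyz:
    - [-0.0004, -0.0004, 0.01]
    - [0, 0, 0.012]
    - [0, 0, 0.014]
    - [0, 0, 0.012]
    - [0, 0, 0.008]
    - [0, 0, 0.004]
    - [0, 0, 0]
    - [0, 0, 0]
    - [0, 0, 0]
    - [0, 0, 0]
    - [0, 0, 0]
    - [0, 0, 0]
  rot:
    - [0, 0, 0]
    - [0, 0, 0]
    - [0, 0, 0]
    - [0, 0, 0]
    - [0, 0, 0]
    - [0, 0, 0]
    - [0, 0, 0]
    - [0, 0, 0]
    - [0, 0, 0]
    - [0, 0, 0]
    - [0, 0, 0]
    - [0, 0, 0]
  jaw: [0.0854, 0.0854, 0.0854, 0.0854, 0.0854, 0.06, 0.04, 0.026, 0.026, 0.026, 0.026, 0.026]
  newtons: 25

```text
clock: 4.85
position: [0.4698, -0.0084, 0.3455]
tcp_rot: [3.141, 0.0, 1.571]
contact_force: [-0.3, 0.1, 6.7]
finger_gap: 0.0293
grasp_force: 26.6
```

```bash
python3 - <<'E'
from h import *
o=telemetry.get_obs();print(o['clock'],o['position'],o['tcp_rot'],o['contact_force'],o['finger_gap'],o['grasp_force'])
for n in('side','wrist'): cv2.imwrite(f'pics/{n}2.png',imaging.grab_frame(n)[:,:,::-1])
a=[cv2.imread(f'pics/{n}2.png') for n in('wrist','side')]
z=np.zeros((500,800,3),np.uint8);z[:250,:400]=cv2.resize(a[0],(400,250));z[:,400:]=cv2.resize(a[1][150:350,200:360],(400,500))
cv2.imwrite('pics/c2.png',z)
E
```

```text
4.85 [ 0.46983735 -0.0083907   0.34553301] [3.14050633e+00 1.80156926e-04 1.57067798e+00] [-0.26558433  0.09040055  6.74337474] 0.029341939333719053 26.557390987873077
```

View pics/c2.png

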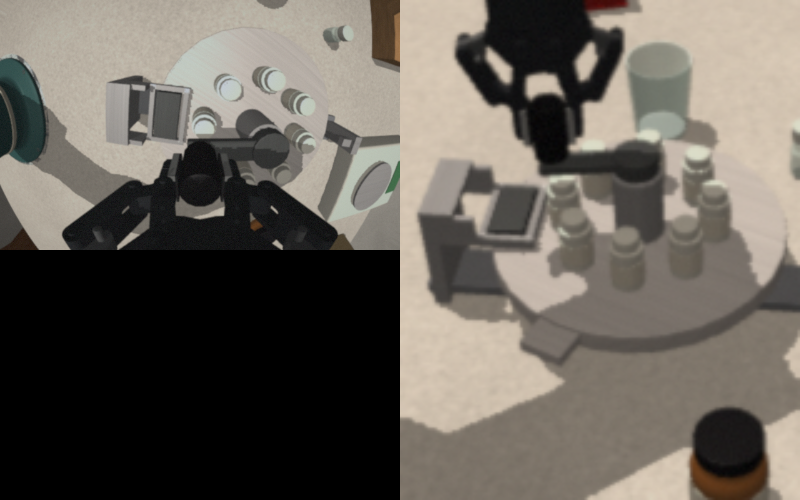

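Knob is gripped (gap 29.3 mm). The side view shows the tab at about (260,286). Starting with a gentle ramp.

```bash
cat >> h.py <<'E'
import os
def spin(ws,C=None,R=.07):
    """rows with crank speeds ws (rad/s at row ends); keeps phase in ph.json"""
    d=json.load(open('ph.json'));C=C or d['C'];d['C']=C
    w0=d['w'];a=d['a'];pts=[]
    for w in ws:
        a+=(w0+w)/24;w0=w;pts.append([C[0]+R*np.cos(a),C[1]+R*np.sin(a),.3455])
    p,y=cmd();gen(p,y,pts,[y]*len(pts),.026);d.update(a=a,w=w0);json.dump(d,open('ph.json','w'));print('phase',a)
AX=np.array([.5393,-.0105])
def strip(im,c,z,r0,r1,nr=12):
    th=np.radians(np.arange(0,360,1));rr=np.linspace(r0,r1,nr)
    m=np.array([[proj(c,[AX[0]+r*np.cos(t),AX[1]+r*np.sin(t),z]) for t in th] for r in rr],np.float32)
    return cv2.remap(im,m[...,0],m[...,1],1)
E
python3 - <<'E'
from h import *
json.dump([[.46983,-.0084,.3455],np.pi/2],open('cmd.json','w'))
json.dump(dict(a=3.113,w=0,C=[.5393,-.0105]),open('ph.json','w'))
spin([.2,.4,.6,.8,1,1.2,1.4,1.6,1.8,2,2.1,2.2])
c=imaging.get_calibration('side');im=cv2.imread('pics/side2.png')
a=strip(im,c,.066,.10,.17,60);b=strip(im,c,.122,.045,.085,40)
cv2.imwrite('pics/s2.png',cv2.resize(np.vstack([a,b]),(720,400)))
E
```

```text
{"xyz": [[-0.0007, -0.0005, 0.0], [-0.0017, -0.0, 0.0], [-0.0029, 0.0, 0.0], [-0.0041, 0.0004, 0.0], [-0.0052, 0.0007, 0.0], [-0.0063, 0.0014, 0.0], [-0.0071, 0.0025, 0.0], [-0.008, 0.0037, 0.0], [-0.0083, 0.0054, 0.0], [-0.0082, 0.0073, 0.0], [-0.0076, 0.0093, 0.0], [-0.006, 0.011, 0.0]], "rot": [[0, 0, -0.0], [0, 0, -0.0], [0, 0, -0.0], [0, 0, -0.0], [0, 0, -0.0], [0, 0, -0.0], [0, 0, -0.0], [0, 0, -0.0], [0, 0, -0.0], [0, 0, -0.0], [0, 0, -0.0], [0, 0, -0.0]], "jaw": [0.026, 0.026, 0.026, 0.026, 0.026, 0.026, 0.026, 0.026, 0.026, 0.026, 0.026, 0.026]}
end [ 0.51103 -0.0745   0.3455 ] 1.5707963267948966
phase 4.296333333333333
```

View pics/s2.png

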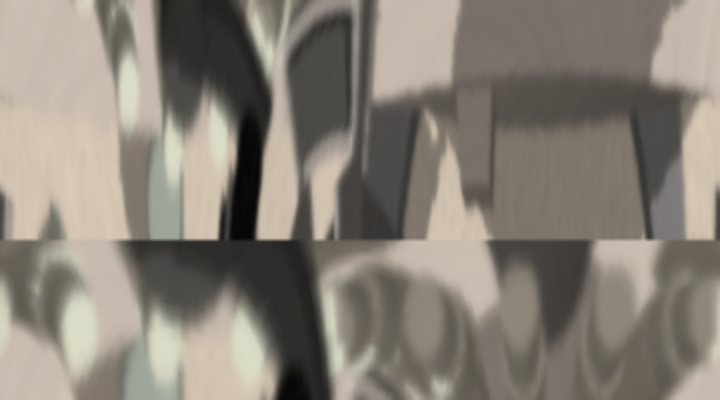

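>>> play_rows:
  xyz:
    - [-0.0007, -0.0005, 0]
    - [-0.0017, 0, 0]
    - [-0.0029, 0, 0]
    - [-0.0041, 0.0004, 0]
    - [-0.0052, 0.0007, 0]
    - [-0.0063, 0.0014, 0]
    - [-0.0071, 0.0025, 0]
    - [-0.008, 0.0037, 0]
    - [-0.0083, 0.0054, 0]
    - [-0.0082, 0.0073, 0]
    - [-0.0076, 0.0093, 0]
    - [-0.006, 0.011, 0]
  rot:
    - [0, 0, 0]
    - [0, 0, 0]
    - [0, 0, 0]
    - [0, 0, 0]
    - [0, 0, 0]
    - [0, 0, 0]
    - [0, 0, 0]
    - [0, 0, 0]
    - [0, 0, 0]
    - [0, 0, 0]
    - [0, 0, 0]
    - [0, 0, 0]
  jaw: [0.026, 0.026, 0.026, 0.026, 0.026, 0.026, 0.026, 0.026, 0.026, 0.026, 0.026, 0.026]

```text
clock: 5.95
position: [0.5117, -0.0735, 0.3456]
tcp_rot: [3.139, -0.002, 1.572]
contact_force: [5.6, 15.6, 5.0]
finger_gap: 0.0295
grasp_force: 26.6
```

```bash
cat >> h.py <<'E'
G=np.arange(-.11,.1101,.001)
def rect(im,c):
    X,Y=np.meshgrid(AX[0]+G,AX[1]+G);P=np.stack([X,Y,np.full_like(X,.122)],-1)
    V=np.array(c['view']);q=P@V[:3,:3].T+V[:3,3]
    return cv2.remap(im.max(2) if im.ndim==3 else im,(c['cx']+f(c)*q[...,0]/-q[...,2]).astype(np.float32),(c['cy']-f(c)*q[...,1]/-q[...,2]).astype(np.float32),1)
H=20
def patch(r,x,y): return cv2.getRectSubPix(r,(2*H+1,2*H+1),(x*1000+110,y*1000+110))
def vials(im,c,T):
    r=rect(im,c);m=cv2.matchTemplate(r,T,cv2.TM_CCOEFF_NORMED)
    m=cv2.copyMakeBorder(m,H,H,H,H,cv2.BORDER_CONSTANT,value=0);ph=np.arange(0,45,.5);S=[]
    for p in ph:
        t=np.radians(p+45*np.arange(8));v=cv2.remap(m,(110+66*np.cos(t)).astype(np.float32)[None],(110+66*np.sin(t)).astype(np.float32)[None],1)[0]
        S.append(np.sort(v)[-5:].mean())
    S=np.array(S);k=S.argmax();return ph[k],S
def tabscan(im,c):
    """NCC-free tab cue: colour contrast of ring strip r .136-.148 against r .158-.17"""
    s=strip(im,c,.066,.136,.148,8).astype(float).mean(0);o=strip(im,c,.066,.160,.172,8).astype(float).mean(0)
    return s,o
def grab(n,name):
    im=imaging.grab_frame(n);cv2.imwrite(f'pics/{name}.png',im[:,:,::-1]);return im[:,:,::-1].copy()
E
python3 - <<'E'
from h import *
c=imaging.get_calibration('side');im0=cv2.imread('pics/side0.png');r=rect(im0,c)
best=None
# bootstrap template around offset guess
g=35
for it in range(2):
    T=np.mean([patch(r,.066*np.cos(t),.066*np.sin(t)).astype(float) for t in np.radians(g+45*np.array([0,1,4,5,6,7]))],0).astype(np.uint8)
    p,S=vials(im0,c,T);print(p,S.max(),S.min())
np.save('T.npy',T)
p,S=vials(cv2.imread('pics/side2.png'),c,T);print('side2',p,S.max(),S.min())
im=grab('side','a1');o=telemetry.get_obs();print(o['clock'],o['position'],o['contact_force'],o['finger_gap'])
p,S=vials(im,c,T);print(p,S.max(),S.min(), np.round(S[::6],2))
a=strip(im,c,.066,.10,.17,60);b=strip(im,c,.122,.045,.085,40)
cv2.imwrite('pics/s3.png',cv2.resize(np.vstack([a,b]),(720,400)))
E
```

```text
35.5 0.74276173 0.09449049
35.5 0.74276173 0.09449049
side2 36.0 0.60188913 0.13361624
6.0 [ 0.51333922 -0.07431535  0.34557537] [ 4.93840628 11.17030563  3.05487623] 0.029478173882617257
1.0 0.5581885 0.043138012 [0.55 0.52 0.38 0.2  0.12 0.1  0.08 0.05 0.06 0.09 0.1  0.13 0.21 0.31
 0.44]
```

View pics/s3.png

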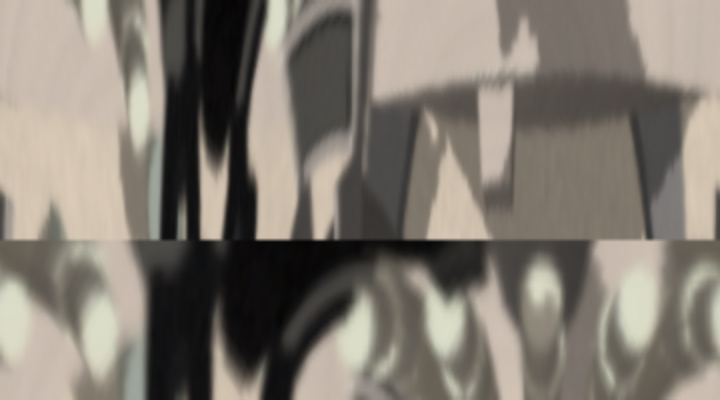

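```bash
cat >> h.py <<'E'
from scipy.optimize import least_squares
def simulate(L,Tf,I,dt=1/480):
    """L: list of (ws, [hold s], angle or None); piecewise crank speed, starts at rest; returns carousel angle/speed after each hold"""
    w=th=0.;out=[];w0=0.
    for ws,hold,_ in L:
        u=[]
        for x in ws: u+=list(np.linspace(w0,x,41)[1:]);w0=x
        tr=[]
        for wc in u+[0.]*int(hold/dt):
            T=.035*(wc-w)-.002*w
            if abs(w)<1e-3 and abs(T)<Tf: w=0.
            else: w=max(0.,w+dt*(T-Tf)/I)
            th+=w*dt;tr.append(w)
        out.append((th,w,min(tr),max(tr)))
    return np.array(out)
def fit(L,free=True):
    k=[i for i,l in enumerate(L) if l[2] is not None];m=np.array([L[i][2] for i in k])
    r=least_squares(lambda x:np.r_[(simulate(L,*x)[k,0]-m)/.02,(x[0]-.045)/.02,(x[1]-.026)/.005],[.045,.026],bounds=([.015,.018],[.09,.037]),diff_step=.02)
    return r.x,simulate(L,*r.x)
E
python3 - <<'E'
from h import *
L=[([.2,.4,.6,.8,1,1.2,1.4,1.6,1.8,2,2.1,2.2],.05,np.radians(10.5))]
json.dump(L,open('L.json','w'));x,s=fit(L);print(x,s)
spin([2.3]*12,C=[.5395,-.0098])
E
```

```text
[0.02473945 0.02515944] [[0.1807527  0.49636374 0.         0.58539684]]
{"xyz": [[-0.0035, 0.0126, 0.0], [-0.0018, 0.0133, 0.0], [0.0008, 0.0134, 0.0], [0.0034, 0.0129, 0.0], [0.0057, 0.0121, 0.0], [0.0079, 0.0108, 0.0], [0.0099, 0.0091, 0.0], [0.0114, 0.0071, 0.0], [0.0125, 0.0047, 0.0], [0.0132, 0.0023, 0.0], [0.0134, -0.0003, 0.0], [0.0131, -0.0028, 0.0]], "rot": [[0, 0, -0.0], [0, 0, -0.0], [0, 0, -0.0], [0, 0, -0.0], [0, 0, -0.0], [0, 0, -0.0], [0, 0, -0.0], [0, 0, -0.0], [0, 0, -0.0], [0, 0, -0.0], [0, 0, -0.0], [0, 0, -0.0]], "jaw": [0.026, 0.026, 0.026, 0.026, 0.026, 0.026, 0.026, 0.026, 0.026, 0.026, 0.026, 0.026]}
end [0.60623 0.0115  0.3455 ] 1.5707963267948966
phase 6.592166666666664
```

>>> play_rows:
  xyz:
    - [-0.0035, 0.0126, 0.0]
    - [-0.0018, 0.0133, 0.0]
    - [0.0008, 0.0134, 0.0]
    - [0.0034, 0.0129, 0.0]
    - [0.0057, 0.0121, 0.0]
    - [0.0079, 0.0108, 0.0]
    - [0.0099, 0.0091, 0.0]
    - [0.0114, 0.0071, 0.0]
    - [0.0125, 0.0047, 0.0]
    - [0.0132, 0.0023, 0.0]
    - [0.0134, -0.0003, 0.0]
    - [0.0131, -0.0028, 0.0]
  rot:
    - [0, 0, 0]
    - [0, 0, 0]
    - [0, 0, 0]
    - [0, 0, 0]
    - [0, 0, 0]
    - [0, 0, 0]
    - [0, 0, 0]
    - [0, 0, 0]
    - [0, 0, 0]
    - [0, 0, 0]
    - [0, 0, 0]
    - [0, 0, 0]
  jaw: [0.026, 0.026, 0.026, 0.026, 0.026, 0.026, 0.026, 0.026, 0.026, 0.026, 0.026, 0.026]

```text
clock: 7.0
position: [0.6067, 0.012, 0.3456]
tcp_rot: [3.14, -0.0, 1.571]
contact_force: [1.2, -0.2, 7.3]
finger_gap: 0.0296
grasp_force: 26.8
```

```bash
cat >> h.py <<'E'
def step(name,ws,nxt,hold=.05,C=None,off=35.5):
    """log the last call (speeds ws), measure (if name), fit, print next rows"""
    L=json.load(open('L.json'));ang=None
    if name:
        c=imaging.get_calibration('side');im=grab('side',name);p,S=vials(im,c,np.load('T.npy'))
    o=telemetry.get_obs();print(o['clock'],np.round(o['position'],4),np.round(o['contact_force'],1),o['finger_gap'])
    L.append([ws,hold if name else 0,None]);x,s=fit(L)
    if name:
        n=np.round((s[-1,0]-np.radians(p-off))/(np.pi/4));ang=np.radians(p-off)+n*np.pi/4
        print('vial',p,'score',S.max(),'pred',s[-1,0],'meas',ang)
    L[-1][2]=ang;json.dump(L,open('L.json','w'));x,s=fit(L);print('Tf,I',x,'\n',np.round(s[-4:],3))
    if nxt: spin(nxt,C);t=L+[[nxt,.05,None]];print('forecast',simulate(t,*x)[-1])
E
python3 - <<'E'
from h import *
step('a2',[2.3]*12,[2.3]*12)
im=cv2.imread('pics/a2.png');c=imaging.get_calibration('side')
a=strip(im,c,.066,.10,.17,60);b=strip(im,c,.122,.045,.085,40)
cv2.imwrite('pics/s4.png',cv2.resize(np.vstack([a,b]),(720,400)))
E
```

```text
7.05 [0.6057 0.015  0.3456] [2.5 4.4 6.1] 0.02954299742184518
vial 6.0 score 0.6783403 pred 1.216871098895522 meas 1.0559241974565694
Tf,I [0.02840928 0.02692759] 
 [[0.145 0.413 0.    0.497]
 [1.064 1.027 0.416 1.155]]
{"xyz": [[0.0123, -0.0053, 0.0], [0.0111, -0.0075, 0.0], [0.0094, -0.0095, 0.0], [0.0075, -0.0112, 0.0], [0.0052, -0.0123, 0.0], [0.0028, -0.0131, 0.0], [0.0002, -0.0134, 0.0], [-0.0024, -0.0132, 0.0], [-0.0048, -0.0125, 0.0], [-0.0071, -0.0114, 0.0], [-0.0091, -0.0098, 0.0], [-0.0109, -0.0078, 0.0]], "rot": [[0, 0, -0.0], [0, 0, -0.0], [0, 0, -0.0], [0, 0, -0.0], [0, 0, -0.0], [0, 0, -0.0], [0, 0, -0.0], [0, 0, -0.0], [0, 0, -0.0], [0, 0, -0.0], [0, 0, -0.0], [0, 0, -0.0]], "jaw": [0.026, 0.026, 0.026, 0.026, 0.026, 0.026, 0.026, 0.026, 0.026, 0.026, 0.026, 0.026]}
end [0.47923 0.0257  0.3455 ] 1.5707963267948966
phase 8.892166666666661
forecast [2.32787043 1.17348896 1.02846614 1.31175534]
```

View pics/s4.png

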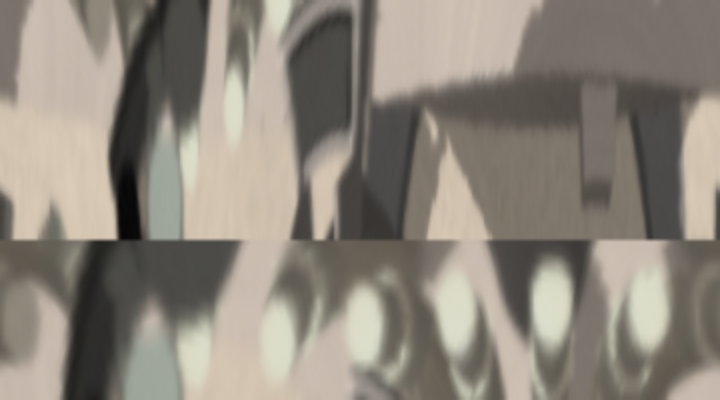

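Strip shows the tab at ≈299°, agreeing with the vial-phase estimate.

>>> play_rows:
  xyz:
    - [0.0123, -0.0053, 0.0]
    - [0.0111, -0.0075, 0.0]
    - [0.0094, -0.0095, 0.0]
    - [0.0075, -0.0112, 0.0]
    - [0.0052, -0.0123, 0.0]
    - [0.0028, -0.0131, 0.0]
    - [0.0002, -0.0134, 0.0]
    - [-0.0024, -0.0132, 0.0]
    - [-0.0048, -0.0125, 0.0]
    - [-0.0071, -0.0114, 0.0]
    - [-0.0091, -0.0098, 0.0]
    - [-0.0109, -0.0078, 0.0]
  rot:
    - [0, 0, 0]
    - [0, 0, 0]
    - [0, 0, 0]
    - [0, 0, 0]
    - [0, 0, 0]
    - [0, 0, 0]
    - [0, 0, 0]
    - [0, 0, 0]
    - [0, 0, 0]
    - [0, 0, 0]
    - [0, 0, 0]
    - [0, 0, 0]
  jaw: [0.026, 0.026, 0.026, 0.026, 0.026, 0.026, 0.026, 0.026, 0.026, 0.026, 0.026, 0.026]

```text
clock: 8.05
position: [0.4785, 0.0256, 0.3455]
tcp_rot: [3.141, 0.0, 1.571]
contact_force: [4.3, -1.9, 8.1]
finger_gap: 0.0296
grasp_force: 27.0
```

```bash
python3 - <<'E'
from h import *
step('a3',[2.3]*12,[2.45]*12)
E
```

```text
8.1 [0.4778 0.0235 0.3454] [-6.  -1.2 18.9] 0.029249500831569547
vial 30.0 score 0.53495955 pred 2.327870429043382 meas 2.260201381332657
Tf,I [0.03173782 0.02264072] 
 [[0.14  0.397 0.    0.504]
 [1.055 0.981 0.4   1.137]
 [2.266 1.086 0.982 1.252]]
{"xyz": [[-0.0125, -0.0058, 0.0], [-0.0139, -0.0033, 0.0], [-0.0143, -0.0004, 0.0], [-0.014, 0.0025, 0.0], [-0.0132, 0.0052, 0.0], [-0.0119, 0.0079, 0.0], [-0.0101, 0.0101, 0.0], [-0.0078, 0.012, 0.0], [-0.0052, 0.0133, 0.0], [-0.0024, 0.014, 0.0], [0.0004, 0.0143, 0.0], [0.0034, 0.0138, 0.0]], "rot": [[0, 0, -0.0], [0, 0, -0.0], [0, 0, -0.0], [0, 0, -0.0], [0, 0, -0.0], [0, 0, -0.0], [0, 0, -0.0], [0, 0, -0.0], [0, 0, -0.0], [0, 0, -0.0], [0, 0, -0.0], [0, 0, -0.0]], "jaw": [0.026, 0.026, 0.026, 0.026, 0.026, 0.026, 0.026, 0.026, 0.026, 0.026, 0.026, 0.026]}
end [ 0.56283 -0.0758   0.3455 ] 1.5707963267948966
phase 11.33591666666667
forecast [3.60207976 1.20895176 1.08725203 1.38523076]
```

>>> play_rows:
  xyz:
    - [-0.0125, -0.0058, 0.0]
    - [-0.0139, -0.0033, 0.0]
    - [-0.0143, -0.0004, 0.0]
    - [-0.014, 0.0025, 0.0]
    - [-0.0132, 0.0052, 0.0]
    - [-0.0119, 0.0079, 0.0]
    - [-0.0101, 0.0101, 0.0]
    - [-0.0078, 0.012, 0.0]
    - [-0.0052, 0.0133, 0.0]
    - [-0.0024, 0.014, 0.0]
    - [0.0004, 0.0143, 0.0]
    - [0.0034, 0.0138, 0.0]
  rot:
    - [0, 0, 0]
    - [0, 0, 0]
    - [0, 0, 0]
    - [0, 0, 0]
    - [0, 0, 0]
    - [0, 0, 0]
    - [0, 0, 0]
    - [0, 0, 0]
    - [0, 0, 0]
    - [0, 0, 0]
    - [0, 0, 0]
    - [0, 0, 0]
  jaw: [0.026, 0.026, 0.026, 0.026, 0.026, 0.026, 0.026, 0.026, 0.026, 0.026, 0.026, 0.026]

```text
clock: 9.1
position: [0.5634, -0.0751, 0.3455]
tcp_rot: [3.141, -0.002, 1.571]
contact_force: [-4.7, 9.0, 12.0]
finger_gap: 0.0293
grasp_force: 27.6
```

```bash
python3 - <<'E'
from h import *
step(None,[2.45]*12,[2.5]*12)
E
```

```text
9.1 [ 0.5634 -0.0751  0.3455] [-4.7  9.  12. ] 0.029331690879394745
Tf,I [0.03173782 0.02264072] 
 [[0.14  0.397 0.    0.504]
 [1.055 0.981 0.4   1.137]
 [2.266 1.086 0.982 1.252]
 [3.537 1.385 1.087 1.385]]
{"xyz": [[0.0062, 0.0131, 0.0], [0.0088, 0.0115, 0.0], [0.011, 0.0095, 0.0], [0.0128, 0.0071, 0.0], [0.0139, 0.0042, 0.0], [0.0145, 0.0013, 0.0], [0.0145, -0.0018, 0.0], [0.0137, -0.0047, 0.0], [0.0125, -0.0075, 0.0], [0.0107, -0.0099, 0.0], [0.0084, -0.0119, 0.0], [0.0058, -0.0133, 0.0]], "rot": [[0, 0, -0.0], [0, 0, -0.0], [0, 0, -0.0], [0, 0, -0.0], [0, 0, -0.0], [0, 0, -0.0], [0, 0, -0.0], [0, 0, -0.0], [0, 0, -0.0], [0, 0, -0.0], [0, 0, -0.0], [0, 0, -0.0]], "jaw": [0.026, 0.026, 0.026, 0.026, 0.026, 0.026, 0.026, 0.026, 0.026, 0.026, 0.026, 0.026]}
end [0.56043 0.057   0.3455 ] 1.5707963267948966
phase 13.833833333333343
forecast [5.05245513 1.29879518 1.29879518 1.48273725]
```

>>> play_rows:
  xyz:
    - [0.0062, 0.0131, 0.0]
    - [0.0088, 0.0115, 0.0]
    - [0.011, 0.0095, 0.0]
    - [0.0128, 0.0071, 0.0]
    - [0.0139, 0.0042, 0.0]
    - [0.0145, 0.0013, 0.0]
    - [0.0145, -0.0018, 0.0]
    - [0.0137, -0.0047, 0.0]
    - [0.0125, -0.0075, 0.0]
    - [0.0107, -0.0099, 0.0]
    - [0.0084, -0.0119, 0.0]
    - [0.0058, -0.0133, 0.0]
  rot:
    - [0, 0, 0]
    - [0, 0, 0]
    - [0, 0, 0]
    - [0, 0, 0]
    - [0, 0, 0]
    - [0, 0, 0]
    - [0, 0, 0]
    - [0, 0, 0]
    - [0, 0, 0]
    - [0, 0, 0]
    - [0, 0, 0]
    - [0, 0, 0]
  jaw: [0.026, 0.026, 0.026, 0.026, 0.026, 0.026, 0.026, 0.026, 0.026, 0.026, 0.026, 0.026]

```text
clock: 10.1
position: [0.5601, 0.0584, 0.3456]
tcp_rot: [3.14, -0.001, 1.572]
contact_force: [1.0, 2.0, 7.9]
finger_gap: 0.029
grasp_force: 27.2
```

```bash
python3 - <<'E'
from h import *
step('a5',[2.5]*12,[2.5]*12)
E
```

```text
10.15 [0.5579 0.0592 0.3455] [ 0.3  3.4 12. ] 0.029027671612338275
vial 5.0 score 0.6416628 pred 5.052455128147531 meas 4.965461721923868
Tf,I [0.03333691 0.01998359] 
 [[1.065 0.955 0.397 1.136]
 [2.251 1.036 0.957 1.225]
 [3.49  1.355 1.037 1.355]
 [4.97  1.238 1.238 1.446]]
{"xyz": [[0.0029, -0.0143, 0.0], [-0.0001, -0.0145, 0.0], [-0.0032, -0.0143, 0.0], [-0.006, -0.0132, 0.0], [-0.0086, -0.0117, 0.0], [-0.0109, -0.0097, 0.0], [-0.0126, -0.0073, 0.0], [-0.0139, -0.0044, 0.0], [-0.0145, -0.0015, 0.0], [-0.0144, 0.0015, 0.0], [-0.0139, 0.0045, 0.0], [-0.0126, 0.0072, 0.0]], "rot": [[0, 0, -0.0], [0, 0, -0.0], [0, 0, -0.0], [0, 0, -0.0], [0, 0, -0.0], [0, 0, -0.0], [0, 0, -0.0], [0, 0, -0.0], [0, 0, -0.0], [0, 0, -0.0], [0, 0, -0.0], [0, 0, -0.0]], "jaw": [0.026, 0.026, 0.026, 0.026, 0.026, 0.026, 0.026, 0.026, 0.026, 0.026, 0.026, 0.026]}
end [ 0.48273 -0.0508   0.3455 ] 1.5707963267948966
phase 16.33383333333335
forecast [6.39769743 1.2222287  1.2222287  1.42859117]
```

>>> play_rows:
  xyz:
    - [0.0029, -0.0143, 0.0]
    - [-0.0001, -0.0145, 0.0]
    - [-0.0032, -0.0143, 0.0]
    - [-0.006, -0.0132, 0.0]
    - [-0.0086, -0.0117, 0.0]
    - [-0.0109, -0.0097, 0.0]
    - [-0.0126, -0.0073, 0.0]
    - [-0.0139, -0.0044, 0.0]
    - [-0.0145, -0.0015, 0.0]
    - [-0.0144, 0.0015, 0.0]
    - [-0.0139, 0.0045, 0.0]
    - [-0.0126, 0.0072, 0.0]
  rot:
    - [0, 0, 0]
    - [0, 0, 0]
    - [0, 0, 0]
    - [0, 0, 0]
    - [0, 0, 0]
    - [0, 0, 0]
    - [0, 0, 0]
    - [0, 0, 0]
    - [0, 0, 0]
    - [0, 0, 0]
    - [0, 0, 0]
    - [0, 0, 0]
  jaw: [0.026, 0.026, 0.026, 0.026, 0.026, 0.026, 0.026, 0.026, 0.026, 0.026, 0.026, 0.026]

```text
clock: 11.15
position: [0.4832, -0.0511, 0.3456]
tcp_rot: [3.138, -0.001, 1.571]
contact_force: [14.8, 12.3, -1.7]
finger_gap: 0.0292
grasp_force: 26.5
```

```bash
python3 - <<'E'
from h import *
step(None,[2.5]*12,[2.55]*12)
spin([2.55]*12)
E
```

```text
11.15 [ 0.4832 -0.0511  0.3456] [14.8 12.3 -1.7] 0.029216186004425063
Tf,I [0.03333691 0.01998359] 
 [[2.251 1.036 0.957 1.225]
 [3.49  1.355 1.037 1.355]
 [4.97  1.238 1.238 1.446]
 [6.332 1.429 1.239 1.429]]
{"xyz": [[-0.011, 0.0099, 0.0], [-0.0087, 0.012, 0.0], [-0.006, 0.0135, 0.0], [-0.003, 0.0146, 0.0], [0.0002, 0.0148, 0.0], [0.0032, 0.0145, 0.0], [0.0063, 0.0135, 0.0], [0.0089, 0.0118, 0.0], [0.0113, 0.0097, 0.0], [0.013, 0.0071, 0.0], [0.0142, 0.0042, 0.0], [0.0149, 0.0011, 0.0]], "rot": [[0, 0, -0.0], [0, 0, -0.0], [0, 0, -0.0], [0, 0, -0.0], [0, 0, -0.0], [0, 0, -0.0], [0, 0, -0.0], [0, 0, -0.0], [0, 0, -0.0], [0, 0, -0.0], [0, 0, -0.0], [0, 0, -0.0]], "jaw": [0.026, 0.026, 0.026, 0.026, 0.026, 0.026, 0.026, 0.026, 0.026, 0.026, 0.026, 0.026]}
end [ 0.60943 -0.0075   0.3455 ] 1.5707963267948966
phase 18.88175
forecast [7.87307235 1.28517907 1.28517907 1.49765985]
{"xyz": [[0.0147, -0.002, 0.0], [0.0139, -0.0051, 0.0], [0.0126, -0.0079, 0.0], [0.0105, -0.0104, 0.0], [0.0082, -0.0124, 0.0], [0.0054, -0.0139, 0.0], [0.0023, -0.0147, 0.0], [-0.0008, -0.0148, 0.0], [-0.0039, -0.0143, 0.0], [-0.0069, -0.0132, 0.0], [-0.0095, -0.0114, 0.0], [-0.0117, -0.0092, 0.0]], "rot": [[0, 0, -0.0], [0, 0, -0.0], [0, 0, -0.0], [0, 0, -0.0], [0, 0, -0.0], [0, 0, -0.0], [0, 0, -0.0], [0, 0, -0.0], [0, 0, -0.0], [0, 0, -0.0], [0, 0, -0.0], [0, 0, -0.0]], "jaw": [0.026, 0.026, 0.026, 0.026, 0.026, 0.026, 0.026, 0.026, 0.026, 0.026, 0.026, 0.026]}
end [0.48013 0.0273  0.3455 ] 1.5707963267948966
phase 21.431749999999983
```

>>> play_rows:
  xyz:
    - [-0.011, 0.0099, 0.0]
    - [-0.0087, 0.012, 0.0]
    - [-0.006, 0.0135, 0.0]
    - [-0.003, 0.0146, 0.0]
    - [0.0002, 0.0148, 0.0]
    - [0.0032, 0.0145, 0.0]
    - [0.0063, 0.0135, 0.0]
    - [0.0089, 0.0118, 0.0]
    - [0.0113, 0.0097, 0.0]
    - [0.013, 0.0071, 0.0]
    - [0.0142, 0.0042, 0.0]
    - [0.0149, 0.0011, 0.0]
  rot:
    - [0, 0, 0]
    - [0, 0, 0]
    - [0, 0, 0]
    - [0, 0, 0]
    - [0, 0, 0]
    - [0, 0, 0]
    - [0, 0, 0]
    - [0, 0, 0]
    - [0, 0, 0]
    - [0, 0, 0]
    - [0, 0, 0]
    - [0, 0, 0]
  jaw: [0.026, 0.026, 0.026, 0.026, 0.026, 0.026, 0.026, 0.026, 0.026, 0.026, 0.026, 0.026]

```text
clock: 12.15
position: [0.6099, -0.0071, 0.3456]
tcp_rot: [3.141, 0.0, 1.57]
contact_force: [-2.0, -0.2, 8.8]
finger_gap: 0.0295
grasp_force: 27.3
```

>>> play_rows:
  xyz:
    - [0.0147, -0.002, 0.0]
    - [0.0139, -0.0051, 0.0]
    - [0.0126, -0.0079, 0.0]
    - [0.0105, -0.0104, 0.0]
    - [0.0082, -0.0124, 0.0]
    - [0.0054, -0.0139, 0.0]
    - [0.0023, -0.0147, 0.0]
    - [-0.0008, -0.0148, 0.0]
    - [-0.0039, -0.0143, 0.0]
    - [-0.0069, -0.0132, 0.0]
    - [-0.0095, -0.0114, 0.0]
    - [-0.0117, -0.0092, 0.0]
  rot:
    - [0, 0, 0]
    - [0, 0, 0]
    - [0, 0, 0]
    - [0, 0, 0]
    - [0, 0, 0]
    - [0, 0, 0]
    - [0, 0, 0]
    - [0, 0, 0]
    - [0, 0, 0]
    - [0, 0, 0]
    - [0, 0, 0]
    - [0, 0, 0]
  jaw: [0.026, 0.026, 0.026, 0.026, 0.026, 0.026, 0.026, 0.026, 0.026, 0.026, 0.026, 0.026]

```text
clock: 13.15
position: [0.4793, 0.0273, 0.3456]
tcp_rot: [3.141, 0.0, 1.572]
contact_force: [6.5, -3.4, 7.3]
finger_gap: 0.0292
grasp_force: 27.2
```

```bash
python3 - <<'E'
from h import *
L=json.load(open('L.json'));L.append([[2.55]*12,0,None]);json.dump(L,open('L.json','w'))
step('a8',[2.55]*12,None)
o=strip(cv2.imread('pics/a8.png'),imaging.get_calibration('side'),.066,.10,.17,60)
cv2.imwrite('pics/s5.png',cv2.resize(o,(720,240)))
E
```

```text
13.2 [0.4784 0.0249 0.3454] [-5.   0.2 17.4] 0.0295103856988074
vial 34.5 score 0.5683423 pred 9.378650737283989 meas 9.407324668249435
Tf,I [0.03310368 0.02049482] 
 [[4.978 1.249 1.249 1.451]
 [6.346 1.434 1.249 1.434]
 [7.823 1.503 1.434 1.503]
 [9.404 1.307 1.307 1.515]]
```

View pics/s5.png

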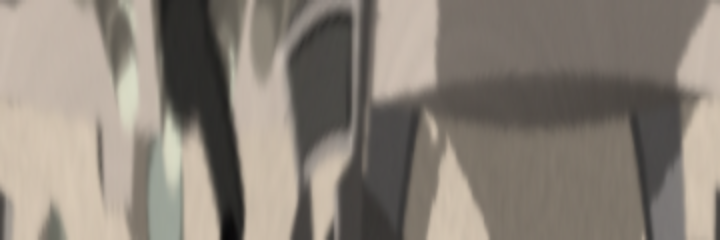

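Expected tab ≈56° and the strip shows its edges around 50–65°, mean speed 1.46 rad/s. Now I'll run 7 s uninterrupted.

```bash
python3 - <<'E'
from h import *
for i in range(7): spin([2.55]*12)
E
```

```text
{"xyz": [[-0.0133, -0.0065, 0.0], [-0.0144, -0.0035, 0.0], [-0.0149, -0.0004, 0.0], [-0.0146, 0.0027, 0.0], [-0.0137, 0.0057, 0.0], [-0.0121, 0.0085, 0.0], [-0.0101, 0.0109, 0.0], [-0.0076, 0.0128, 0.0], [-0.0047, 0.0141, 0.0], [-0.0017, 0.0147, 0.0], [0.0015, 0.0148, 0.0], [0.0046, 0.0141, 0.0]], "rot": [[0, 0, -0.0], [0, 0, -0.0], [0, 0, -0.0], [0, 0, -0.0], [0, 0, -0.0], [0, 0, -0.0], [0, 0, -0.0], [0, 0, -0.0], [0, 0, -0.0], [0, 0, -0.0], [0, 0, -0.0], [0, 0, -0.0]], "jaw": [0.026, 0.026, 0.026, 0.026, 0.026, 0.026, 0.026, 0.026, 0.026, 0.026, 0.026, 0.026]}
end [ 0.56803 -0.0737   0.3455 ] 1.5707963267948966
phase 23.981749999999966
{"xyz": [[0.0074, 0.0128, 0.0], [0.01, 0.011, 0.0], [0.0121, 0.0086, 0.0], [0.0136, 0.0059, 0.0], [0.0146, 0.0029, 0.0], [0.0149, -0.0003, 0.0], [0.0144, -0.0034, 0.0], [0.0134, -0.0063, 0.0], [0.0118, -0.0091, 0.0], [0.0096, -0.0113, 0.0], [0.007, -0.0131, 0.0], [0.0041, -0.0143, 0.0]], "rot": [[0, 0, -0.0], [0, 0, -0.0], [0, 0, -0.0], [0, 0, -0.0], [0, 0, -0.0], [0, 0, -0.0], [0, 0, -0.0], [0, 0, -0.0], [0, 0, -0.0], [0, 0, -0.0], [0, 0, -0.0], [0,
[... 2678 characters left out ...]
57923 -0.0674   0.3455 ] 1.5707963267948966
phase 36.731749999999884
{"xyz": [[0.0096, 0.0113, 0.0], [0.0119, 0.0089, 0.0], [0.0134, 0.0063, 0.0], [0.0145, 0.0033, 0.0], [0.0148, 0.0002, 0.0], [0.0146, -0.003, 0.0], [0.0136, -0.006, 0.0], [0.012, -0.0087, 0.0], [0.0099, -0.011, 0.0], [0.0074, -0.0129, 0.0], [0.0045, -0.0142, 0.0], [0.0014, -0.0148, 0.0]], "rot": [[0, 0, -0.0], [0, 0, -0.0], [0, 0, -0.0], [0, 0, -0.0], [0, 0, -0.0], [0, 0, -0.0], [0, 0, -0.0], [0, 0, -0.0], [0, 0, -0.0], [0, 0, -0.0], [0, 0, -0.0], [0, 0, -0.0]], "jaw": [0.026, 0.026, 0.026, 0.026, 0.026, 0.026, 0.026, 0.026, 0.026, 0.026, 0.026, 0.026]}
end [0.53863 0.0602  0.3455 ] 1.5707963267948966
phase 39.28174999999987
```

>>> play_rows:
  xyz:
    - [-0.0133, -0.0065, 0.0]
    - [-0.0144, -0.0035, 0.0]
    - [-0.0149, -0.0004, 0.0]
    - [-0.0146, 0.0027, 0.0]
    - [-0.0137, 0.0057, 0.0]
    - [-0.0121, 0.0085, 0.0]
    - [-0.0101, 0.0109, 0.0]
    - [-0.0076, 0.0128, 0.0]
    - [-0.0047, 0.0141, 0.0]
    - [-0.0017, 0.0147, 0.0]
    - [0.0015, 0.0148, 0.0]
    - [0.0046, 0.0141, 0.0]
  rot:
    - [0, 0, 0]
    - [0, 0, 0]
    - [0, 0, 0]
    - [0, 0, 0]
    - [0, 0, 0]
    - [0, 0, 0]
    - [0, 0, 0]
    - [0, 0, 0]
    - [0, 0, 0]
    - [0, 0, 0]
    - [0, 0, 0]
    - [0, 0, 0]
  jaw: [0.026, 0.026, 0.026, 0.026, 0.026, 0.026, 0.026, 0.026, 0.026, 0.026, 0.026, 0.026]

```text
clock: 14.2
position: [0.5686, -0.073, 0.3455]
tcp_rot: [3.141, -0.001, 1.571]
contact_force: [-4.9, 9.3, 13.3]
finger_gap: 0.0289
grasp_force: 28.0
```

>>> play_rows:
  xyz:
    - [0.0074, 0.0128, 0.0]
    - [0.01, 0.011, 0.0]
    - [0.0121, 0.0086, 0.0]
    - [0.0136, 0.0059, 0.0]
    - [0.0146, 0.0029, 0.0]
    - [0.0149, -0.0003, 0.0]
    - [0.0144, -0.0034, 0.0]
    - [0.0134, -0.0063, 0.0]
    - [0.0118, -0.0091, 0.0]
    - [0.0096, -0.0113, 0.0]
    - [0.007, -0.0131, 0.0]
    - [0.0041, -0.0143, 0.0]
  rot:
    - [0, 0, 0]
    - [0, 0, 0]
    - [0, 0, 0]
    - [0, 0, 0]
    - [0, 0, 0]
    - [0, 0, 0]
    - [0, 0, 0]
    - [0, 0, 0]
    - [0, 0, 0]
    - [0, 0, 0]
    - [0, 0, 0]
    - [0, 0, 0]
  jaw: [0.026, 0.026, 0.026, 0.026, 0.026, 0.026, 0.026, 0.026, 0.026, 0.026, 0.026, 0.026]

```text
clock: 15.2
position: [0.5509, 0.0606, 0.3456]
tcp_rot: [3.14, -0.001, 1.572]
contact_force: [1.3, 1.4, 8.4]
finger_gap: 0.0291
grasp_force: 27.6
```

>>> play_rows:
  xyz:
    - [0.0009, -0.0148, 0.0]
    - [-0.0021, -0.0147, 0.0]
    - [-0.0053, -0.0139, 0.0]
    - [-0.008, -0.0124, 0.0]
    - [-0.0105, -0.0106, 0.0]
    - [-0.0124, -0.008, 0.0]
    - [-0.0139, -0.0053, 0.0]
    - [-0.0147, -0.0022, 0.0]
    - [-0.0148, 0.001, 0.0]
    - [-0.0143, 0.004, 0.0]
    - [-0.0131, 0.007, 0.0]
    - [-0.0114, 0.0096, 0.0]
  rot:
    - [0, 0, 0]
    - [0, 0, 0]
    - [0, 0, 0]
    - [0, 0, 0]
    - [0, 0, 0]
    - [0, 0, 0]
    - [0, 0, 0]
    - [0, 0, 0]
    - [0, 0, 0]
    - [0, 0, 0]
    - [0, 0, 0]
    - [0, 0, 0]
  jaw: [0.026, 0.026, 0.026, 0.026, 0.026, 0.026, 0.026, 0.026, 0.026, 0.026, 0.026, 0.026]

```text
clock: 16.2
position: [0.4917, -0.0605, 0.3456]
tcp_rot: [3.139, -0.001, 1.571]
contact_force: [12.7, 13.8, -0.6]
finger_gap: 0.0293
grasp_force: 26.9
```

>>> play_rows:
  xyz:
    - [-0.009, 0.0117, 0.0]
    - [-0.0064, 0.0134, 0.0]
    - [-0.0034, 0.0145, 0.0]
    - [-0.0003, 0.0148, 0.0]
    - [0.0028, 0.0146, 0.0]
    - [0.0059, 0.0136, 0.0]
    - [0.0086, 0.0121, 0.0]
    - [0.0109, 0.0101, 0.0]
    - [0.0128, 0.0074, 0.0]
    - [0.0142, 0.0046, 0.0]
    - [0.0147, 0.0016, 0.0]
    - [0.0148, -0.0017, 0.0]
  rot:
    - [0, 0, 0]
    - [0, 0, 0]
    - [0, 0, 0]
    - [0, 0, 0]
    - [0, 0, 0]
    - [0, 0, 0]
    - [0, 0, 0]
    - [0, 0, 0]
    - [0, 0, 0]
    - [0, 0, 0]
    - [0, 0, 0]
    - [0, 0, 0]
  jaw: [0.026, 0.026, 0.026, 0.026, 0.026, 0.026, 0.026, 0.026, 0.026, 0.026, 0.026, 0.026]

```text
clock: 17.2
position: [0.6084, 0.0057, 0.3456]
tcp_rot: [3.14, -0.0, 1.57]
contact_force: [-0.0, -0.8, 7.7]
finger_gap: 0.0294
grasp_force: 27.5
```

>>> play_rows:
  xyz:
    - [0.0141, -0.0047, 0.0]
    - [0.0127, -0.0075, 0.0]
    - [0.0109, -0.0101, 0.0]
    - [0.0086, -0.0122, 0.0]
    - [0.0057, -0.0136, 0.0]
    - [0.0028, -0.0146, 0.0]
    - [-0.0004, -0.0149, 0.0]
    - [-0.0035, -0.0144, 0.0]
    - [-0.0065, -0.0134, 0.0]
    - [-0.0091, -0.0117, 0.0]
    - [-0.0115, -0.0095, 0.0]
    - [-0.0131, -0.0068, 0.0]
  rot:
    - [0, 0, 0]
    - [0, 0, 0]
    - [0, 0, 0]
    - [0, 0, 0]
    - [0, 0, 0]
    - [0, 0, 0]
    - [0, 0, 0]
    - [0, 0, 0]
    - [0, 0, 0]
    - [0, 0, 0]
    - [0, 0, 0]
    - [0, 0, 0]
  jaw: [0.026, 0.026, 0.026, 0.026, 0.026, 0.026, 0.026, 0.026, 0.026, 0.026, 0.026, 0.026]

```text
clock: 18.2
position: [0.4737, 0.0156, 0.3455]
tcp_rot: [3.14, 0.0, 1.571]
contact_force: [8.9, -1.8, 4.9]
finger_gap: 0.0292
grasp_force: 27.3
```

>>> play_rows:
  xyz:
    - [-0.0143, -0.004, 0.0]
    - [-0.0148, -0.0008, 0.0]
    - [-0.0147, 0.0023, 0.0]
    - [-0.0139, 0.0053, 0.0]
    - [-0.0124, 0.0081, 0.0]
    - [-0.0104, 0.0106, 0.0]
    - [-0.008, 0.0126, 0.0]
    - [-0.0051, 0.0139, 0.0]
    - [-0.0021, 0.0147, 0.0]
    - [0.0011, 0.0148, 0.0]
    - [0.0042, 0.0142, 0.0]
    - [0.0071, 0.0131, 0.0]
  rot:
    - [0, 0, 0]
    - [0, 0, 0]
    - [0, 0, 0]
    - [0, 0, 0]
    - [0, 0, 0]
    - [0, 0, 0]
    - [0, 0, 0]
    - [0, 0, 0]
    - [0, 0, 0]
    - [0, 0, 0]
    - [0, 0, 0]
    - [0, 0, 0]
  jaw: [0.026, 0.026, 0.026, 0.026, 0.026, 0.026, 0.026, 0.026, 0.026, 0.026, 0.026, 0.026]

```text
clock: 19.2
position: [0.5797, -0.0667, 0.3455]
tcp_rot: [-3.141, -0.001, 1.571]
contact_force: [-6.8, 8.0, 12.5]
finger_gap: 0.0292
grasp_force: 28.1
```

>>> play_rows:
  xyz:
    - [0.0096, 0.0113, 0.0]
    - [0.0119, 0.0089, 0.0]
    - [0.0134, 0.0063, 0.0]
    - [0.0145, 0.0033, 0.0]
    - [0.0148, 0.0002, 0.0]
    - [0.0146, -0.003, 0.0]
    - [0.0136, -0.006, 0.0]
    - [0.012, -0.0087, 0.0]
    - [0.0099, -0.011, 0.0]
    - [0.0074, -0.0129, 0.0]
    - [0.0045, -0.0142, 0.0]
    - [0.0014, -0.0148, 0.0]
  rot:
    - [0, 0, 0]
    - [0, 0, 0]
    - [0, 0, 0]
    - [0, 0, 0]
    - [0, 0, 0]
    - [0, 0, 0]
    - [0, 0, 0]
    - [0, 0, 0]
    - [0, 0, 0]
    - [0, 0, 0]
    - [0, 0, 0]
    - [0, 0, 0]
  jaw: [0.026, 0.026, 0.026, 0.026, 0.026, 0.026, 0.026, 0.026, 0.026, 0.026, 0.026, 0.026]

```text
clock: 20.2
position: [0.538, 0.0614, 0.3455]
tcp_rot: [3.141, -0.001, 1.572]
contact_force: [0.8, 0.6, 9.7]
finger_gap: 0.0296
grasp_force: 27.6
```

```bash
python3 - <<'E'
from h import *
L=json.load(open('L.json'));L+=[[[2.55]*12,0,None]]*6;json.dump(L,open('L.json','w'))
step('a15',[2.55]*12,None)
E
```

```text
20.25 [0.5359 0.0614 0.3455] [-0.2  4.4 13.6] 0.02926664181423811
vial 10.0 score 0.5784033 pred 19.980451581134705 meas 19.975293289075104
Tf,I [0.03312108 0.02044248] 
 [[15.355  1.517  1.516  1.517]
 [16.872  1.517  1.517  1.517]
 [18.389  1.517  1.517  1.517]
 [19.976  1.308  1.308  1.517]]
```

```bash
python3 - <<'E'
from h import *
L=json.load(open('L.json'));x,_=fit(L)
for v in (1.4,1.5,1.6,1.7,1.8,1.9,2.0):
    ws=[v]*5+[v*k/5 for k in (4,3,2,1,0)]+[0,0]
    r=simulate(L+[[ws,.05,None]],*x)[-1];r2=simulate(L+[[ws,.05,None]],x[0]*.97,x[1]*1.1)[-1];print(v,r[:2]-[20.848,0],r2[:2]-[20.848,0])
E
```

```text
1.4 [-0.14714181  0.        ] [0.2234677 0.       ]
1.5 [-0.11055821  0.        ] [0.26027815 0.0031384 ]
1.6 [-0.0732985  0.       ] [0.29737146 0.03300117]
1.7 [-0.0354122  0.       ] [0.33446478 0.06286394]
1.8 [0.00306006 0.        ] [0.37155809 0.09272671]
1.9 [0.04195138 0.02229579] [0.4086514  0.12258948]
2.0 [0.08086701 0.05184535] [0.44574472 0.15245225]
```

```bash
python3 - <<'E'
from h import *
v=1.4;spin([v]*5+[v*k/5 for k in (4,3,2,1,0)]+[0,0])
E
```

```text
{"xyz": [[-0.0011, -0.0114, 0.0], [-0.0019, -0.008, 0.0], [-0.0028, -0.0076, 0.0], [-0.0037, -0.0073, 0.0], [-0.0045, -0.0068, 0.0], [-0.0047, -0.0056, 0.0], [-0.004, -0.0041, 0.0], [-0.0031, -0.0026, 0.0], [-0.002, -0.0016, 0.0], [-0.0006, -0.0004, 0.0], [-0.0, -0.0, 0.0], [-0.0, -0.0, 0.0]], "rot": [[0, 0, -0.0], [0, 0, -0.0], [0, 0, -0.0], [0, 0, -0.0], [0, 0, -0.0], [0, 0, -0.0], [0, 0, -0.0], [0, 0, -0.0], [0, 0, -0.0], [0, 0, -0.0], [0, 0, -0.0], [0, 0, -0.0]], "jaw": [0.026, 0.026, 0.026, 0.026, 0.026, 0.026, 0.026, 0.026, 0.026, 0.026, 0.026, 0.026]}
end [0.48323 0.0318  0.3455 ] 1.5707963267948966
phase 40.20466666666652
```

>>> play_rows:
  xyz:
    - [-0.0011, -0.0114, 0.0]
    - [-0.0019, -0.008, 0.0]
    - [-0.0028, -0.0076, 0.0]
    - [-0.0037, -0.0073, 0.0]
    - [-0.0045, -0.0068, 0.0]
    - [-0.0047, -0.0056, 0.0]
    - [-0.004, -0.0041, 0.0]
    - [-0.0031, -0.0026, 0.0]
    - [-0.002, -0.0016, 0.0]
    - [-0.0006, -0.0004, 0.0]
    - [0, 0, 0]
    - [0, 0, 0]
  rot:
    - [0, 0, 0]
    - [0, 0, 0]
    - [0, 0, 0]
    - [0, 0, 0]
    - [0, 0, 0]
    - [0, 0, 0]
    - [0, 0, 0]
    - [0, 0, 0]
    - [0, 0, 0]
    - [0, 0, 0]
    - [0, 0, 0]
    - [0, 0, 0]
  jaw: [0.026, 0.026, 0.026, 0.026, 0.026, 0.026, 0.026, 0.026, 0.026, 0.026, 0.026, 0.026]

```text
clock: 21.25
position: [0.4829, 0.0319, 0.3455]
tcp_rot: [3.142, -0.0, 1.571]
contact_force: [-2.9, 2.7, 12.8]
finger_gap: 0.0292
grasp_force: 28.0
```

```bash
python3 - <<'E'
from h import *
v=1.4;step('b1',[v]*5+[v*k/5 for k in (4,3,2,1,0)]+[0,0],None)
L=json.load(open('L.json'));c=imaging.get_calibration('side');p,S=vials(grab('side','b2'),c,np.load('T.npy'));print('again',p)
grab('top','bt');w=grab('wrist','bw')
a=cv2.resize(cv2.imread('pics/b2.png')[190:300,230:400],(400,259),interpolation=3);b=cv2.resize(cv2.imread('pics/bt.png')[140:300,270:400],(400,492),interpolation=3)
d=cv2.resize(w,(400,250))
z=np.zeros((520,800,3),np.uint8);z[:259,:400]=a;z[:492,400:]=b;z[265:515,:400]=d;cv2.imwrite('pics/b.png',z)
E
```

```text
21.3 [0.483  0.032  0.3455] [-3.4  2.3 11.8] 0.02910141348122551
vial 16.0 score 0.6051298 pred 20.70085819270713 meas 20.86541120759221
Tf,I [0.03279063 0.02190148] 
 [[16.921  1.526  1.526  1.526]
 [18.447  1.526  1.526  1.526]
 [20.044  1.33   1.33   1.526]
 [20.809  0.     0.     1.332]]
again 16.0
```

View pics/b.png

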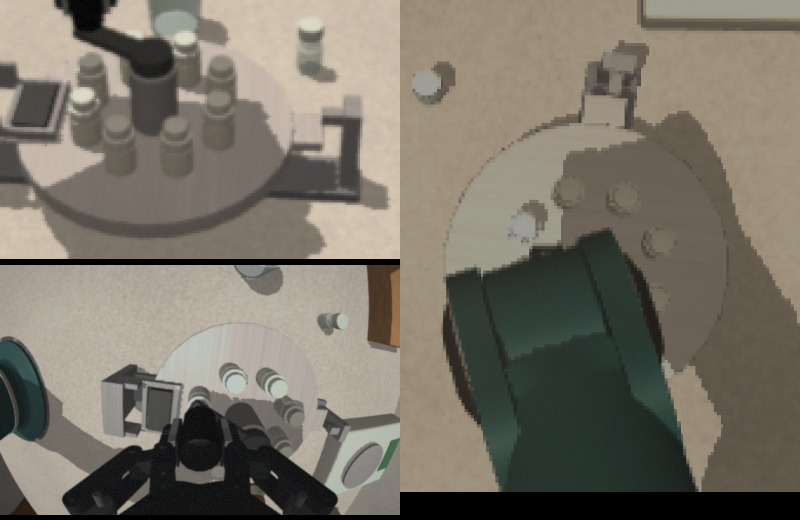

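```bash
python3 - <<'E'
from h import *
c=imaging.get_calibration('top');P=lambda u,v,z:atz(c,270+(u-400)/3.077,140+v/3.077,z)
for n,u,v,z in[('tabL',583,110,.072),('tabR',633,112,.072),('tabmid',608,110,.072),('post',617,68,.1),('tip',612,90,.086)]:
    p=P(u,v,z)[:2]-AX;print(n,np.hypot(*p),np.degrees(np.arctan2(p[1],p[0])))
print('vial tab',(16+202.5)%45, 'cands', 16+22.5-45)
im=cv2.imread('pics/bt.png')[150:190,315:365];s=cv2.imread('pics/b2.png')[220:290,335:395]
cv2.imwrite('pics/z.png',np.hstack([cv2.resize(im,(400,320),interpolation=2),cv2.resize(s,(400,320),interpolation=2)]))
E
```

```text
tabL 0.1394602610809753 2.1828066398119237
tabR 0.14392025278596884 -16.417099891189682
tabmid 0.14074549039789816 -7.212795740610598
post 0.1756723912500228 -7.775174136431628
tip 0.15742703407757047 -7.411669560821141
vial tab 38.5 cands -6.5
```

View pics/z.png

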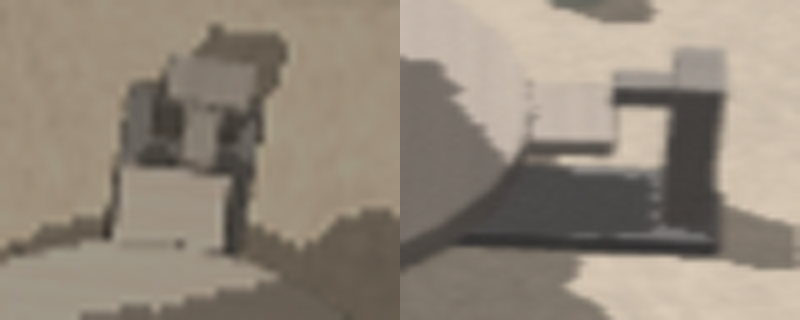

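The tab sits under the pointer: tab end mid ≈(337,171), pointer tip ≈(340,169), about 7 mm off against the 20 mm allowed. Releasing and lifting.

>>> play_rows:
  xyz:
    - [0, 0, 0]
    - [0, 0, 0]
    - [0, 0, 0]
    - [0, 0, 0]
    - [0, 0, 0]
    - [0, 0, 0]
    - [0, 0, -0.005]
    - [0, 0, -0.015]
    - [0, 0, -0.025]
    - [0, 0, -0.025]
    - [0, 0, -0.015]
    - [0, 0, -0.005]
  rot:
    - [0, 0, 0]
    - [0, 0, 0]
    - [0, 0, 0]
    - [0, 0, 0]
    - [0, 0, 0]
    - [0, 0, 0]
    - [0, 0, 0]
    - [0, 0, 0]
    - [0, 0, 0]
    - [0, 0, 0]
    - [0, 0, 0]
    - [0, 0, 0]
  jaw: [0.04, 0.055, 0.07, 0.0854, 0.0854, 0.0854, 0.0854, 0.0854, 0.0854, 0.0854, 0.0854, 0.0854]

```text
clock: 22.45
position: [0.4833, 0.032, 0.4377]
tcp_rot: [3.138, 0.0, 1.571]
contact_force: [-0.6, 1.4, 0.6]
finger_gap: 0.0854
grasp_force: 0.0
```

```bash
python3 - <<'E'
from h import *
c=imaging.get_calibration('side');T=np.load('T.npy');a=grab('side','f1');b=grab('side','f2')
print(vials(a,c,T)[0],vials(b,c,T)[0]);o=telemetry.get_obs();print(o['clock'],o['position'],o['finger_gap'],o['contact_force'])
for n in('beaker','jar','spare_vial'): print(n,imaging.find_in(n,'side')[0])
p,q=cv2.imread('pics/b2.png')[220:290,335:395],b[220:290,335:395];print(cv2.phaseCorrelate(np.float32(p[...,1]),np.float32(q[...,1])))
E
```

```text
16.5 16.5
22.55 [0.48304838 0.0318032  0.43568963] 0.08517182354012155 [-0.16994054  0.27480171 -0.66723819]
beaker {'box': [292.4, 168.1, 319.5, 205.6], 'confidence': 0.6}
jar {'box': [312.5, 311.6, 346.3, 364.0], 'confidence': 0.6}
spare_vial {'box': [357.6, 198.1, 368.5, 222.9], 'confidence': 0.6}
((0.09884440798799687, 0.1304440138275922), 0.6852439079019759)
```

At rest, aligned and released, with the bystanders unmoved. Handing in.

```bash
python3 -c "
from cell import job_done
print(job_done())"
```

```text
the job is handed in; nothing more can be done
None
```

I swirled the carousel at about 1.5 rad/s for 7 s (average from camera images), then stopped and released it at rest with the tab about 7 mm from the pointer and the beaker, jar and vial unmoved. The job is handed in, but no verdict came back.

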